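# Radius leaves against a dish warmer and a carrier bay

### The arm

A 6-joint arm with a two-finger parallel gripper is mounted at the origin on the work surface. World frame = base frame: x ahead of the robot, y to its left, z up, the work surface at z = 0. Lengths are in mm, angles in rad, forces in N, time in s.
With the tool pointing down it reaches from about 375 to 925 mm from the base axis. Payload 5.7 kg.
Tool frame: the origin (TCP) lies between the finger pads; the fingertips stand 22 mm ahead of it and the grasp point (between the pads) lies 3 mm ahead of it; z points along the fingers, y is the line along which they close (so a half turn about z gives the same grasp; the last joint's range is limited). The gripper opens to 88 mm and grips with 3 to 60 N. Pads are 20 mm wide; open, the fingers measure 115 mm over their backs; the gripper's body (75 mm by 178 mm) begins 61 mm behind the grasp point.
Start: joints at [1.04, 0.359, 1.51, -0, 1.272, -0.115], TCP at [242.341, 548.845, 208.823] pointing down, gripper open.
Joint ranges: [-2.97, 2.97], [-1.01, 2.36], [0.21, 2.38], [-0.96, 4.11], [0.2, 2.71], [-2.98, 2.98]. Speed limits (rad/s): [2.39, 2.39, 3.14, 3.14, 3.14, 3.14].

### API

Orientations are given as a 3x3 rotation matrix whose columns are the frame's x, y, z axes.
In Python, from bench import ctrl, cams gives the robot as it stands.
- The arm moves only by the tool play_rows, never from a script. Its arguments are lists of equal length, an entry for each row: "jaw": the closure, from 0 (fully open) to 1 (shut); "xyz": the shift along the tool's x, y, z in cm, a list of three; "twist": the turn about the tool's z in rad. A call has 1 to 5 rows; each row is the pose to reach, as a shift and turn from the pose commanded when the call began, along the tool's axes at that moment; what a row does not reach only later rows make up. A row lasts 1/8 s, in which the tool goes at most 62.5 mm and 10.7 degrees, less where a joint would pass 70% of its speed; a pose out of reach is approached as far as the arm can. A call with a gripper value outside its range is refused whole. The fingers move at their own pace and stop on an object; "squeeze" is the grip in N (left out, the last holds). Time passes only in rows, so rows that repeat a pose let the fingers close. It gives the time, the measured TCP pose, the force, the opening and the grip force at its end, in the units of the state.
- ctrl.get_state(): the state, without advancing time (a new reading comes with each control period).
- cams.capture(name): name is "side" or "top" or "wrist"; returns (picture, depth): 400x640x3 uint8, red, green, blue; 400x640 float32, mm along the optical axis (not along the pixel's ray), 0 where there is no reading.
- cams.camera_info(name): a dict with "fx", "fy", "cx", "cy" (pixels), "k1" (the pictures are not rectified: a ray, as slopes to the right and down, at radius r is drawn at 1 + k1 r^2 times it, then the intrinsics apply), "eye" and "orientation" of the camera in the world. Camera axes: x right, y down, z forward; pixel columns grow to the right and rows downward; lengths in mm; the calibration is good to about 2 mm. A picture is of the moment at which its call begins: read the wrist's pose just before it. camera_info takes no time and is no camera call; for the wrist camera it gives the pose at the moment of the call.
- ctrl.sign_off(): hands the job in; it is judged then, once.
Trained networks look in the newest picture that a camera, given by its name, has taken for a name from the list of things; names that differ only in an ending like _2 or _b are one class to them, and where a whole thing is asked for, a point or a joint stands for the part that bears it (a point fixed in the world has none). Each returns a list of dicts, best first, with "confidence" (0 to 1); they miss things now and then, are a little off and sometimes report something else, mostly with a low value. They report only what shows in the picture. A call takes as long as a camera call. They do not tell look-alikes from the thing itself.
- cams.spot_in(camera, query): "xy" ([column, row] as shares, 0 to 1, of the picture: columns of its width, rows of its height, amid what is visible of it).
The state is a dict: "time_s": time; "q": joint angles; "dq": joint speeds; "tau": joint torques, N m; "tool_pos": TCP position; "tcp_rot": TCP orientation; "force": force on the tool from outside, world axes, zero at the start; "ft_torque": the same for the moment, N m; "opening": finger opening in mm; "grip_force": force on a finger pad.
Only numpy, scipy, OpenCV 4.12 (cv2) and the standard library are available. Lean on these libraries where they do the work, as an engineer would, in place of code of your own. Each camera call takes 0.05 s, during which the arm holds its last target. There are 200 camera calls.

### The job

Check the two curved edges on the bench with the radius leaves: slide the one concave leaf that fits the black disc standing on the white mat snugly against its rim, and slide the rounded leaf snugly into the bay of the white block, so that neither could rock. Keep the leaves flat on the bench (slide them, do not pick them up), leave the concave leaf that does not fit where it lies, and do not shove or knock over the bottle, jar, dishes or tip box.

Things in the scene. Friction and masses are not known exactly. Their poses are not given: they have to be found in the camera images.
- large_leaf_mid (a point): blue radius leaf, a flat plastic plate, 84 mm wide (y), 16 mm thick, 0.14 kg, lying flat and loose on the bench with a straight rear edge 40 mm behind this point (-x); a dark round mark and a white stripe are painted on top. Point: middle of the plate, half-way up. x points to its curved end, z up. The curved end is a concave arc of 50 mm radius, its deepest point 25 mm ahead of this point, its two horns about 42 mm ahead. Fits the large disc only.
- large_leaf_arc (a point): centre of the blue leaf's concave arc, 75 mm ahead of its middle (in front of the plate, in the air); same axes. On the disc's axis when the leaf is seated on the large disc.
- small_leaf_mid (a point): orange radius leaf, a flat plastic plate, 84 mm wide (y), 16 mm thick, 0.14 kg, lying flat and loose on the bench with a straight rear edge 40 mm behind this point (-x); a dark round mark and a white stripe are painted on top. Point: middle of the plate, half-way up. x points to its curved end, z up. The curved end is a concave arc of 34 mm radius, its deepest point 25 mm ahead of this point, its front corners 38 mm ahead. Fits the small disc only.
- small_leaf_arc (a point): centre of the orange leaf's concave arc, 59 mm ahead of its middle; same axes. On the disc's axis when the leaf is seated on the small disc.
- round_leaf_mid (a point): green radius leaf, a flat plastic plate, 84 mm wide (y), 16 mm thick, 0.14 kg, lying flat and loose on the bench with a straight rear edge 40 mm behind this point (-x); a dark round mark and a white stripe are painted on top. Point: middle of the plate, half-way up. x points to its curved end, z up. The curved end is a convex half round of 42 mm radius about this point, so the plate ends 42 mm ahead. Fits the bay of the white block.
- round_leaf_arc (a point): centre of the green leaf's convex half round: the same point as its middle; same axes.
- large_disc_arc (a point): large dish-warming disc, black with a silver top, 100 mm diameter, 30 mm tall, fixed. Point: on its vertical axis, 8 mm above the bench. Its rim may be touched from any side. It stands either on the white mat (left of the robot; the mat is flat, 240 by 220 mm, it can be slid over) or parked at the near right corner, beside the white block.
- small_disc_arc (a point): small dish-warming disc, black with a silver top, 68 mm diameter, 30 mm tall, fixed. Point: on its vertical axis, 8 mm above the bench. It stands on the white mat or parked, wherever the large disc is not.
- bay_arc (a point): centre of the concave bay in the white carrier block (right of the robot), 8 mm above the bench. The block is fixed, 130 mm wide, 30 mm tall; the bay is an arc of 42 mm radius spanning 42 degrees either side of this frame's +x, its deepest point 42 mm along +x, its mouth open towards -x; the block reaches from 32 to 95 mm along +x. A leaf may enter up to 45 degrees askew and still fit.
- medium_bottle: amber glass bottle, upright, 54 mm diameter, 62 mm tall; origin at the centre of its underside; loose
- sample_jar: clear jar with red cap, upright, 60 mm diameter, 55 mm tall; origin at the centre of its underside; loose
- dish_stack: two closed clear dishes in a stack, 88 mm diameter, 28 mm tall; origin at the centre of its underside; loose
- tip_box: grey pipette-tip box with blue lid, 82 mm (its x) by 117 mm (its y), 48 mm tall; origin at the centre of its underside; loose
- large_leaf: the blue leaf as a body, origin on the bench under the leaf's middle, same axes as its middle point
- small_leaf: the orange leaf as a body, origin on the bench under the leaf's middle, same axes as its middle point
- round_leaf: the green leaf as a body, origin on the bench under the leaf's middle, same axes as its middle point
There are look-alikes about, which are no part of the job. Several things have the shape of the small_leaf; the one meant has the colours described above.

How it is judged:
By the outcome, as a careful person would: the job done as asked, in the order asked, and still so for the second after the job is handed in, with the robot touching nothing.
It also fails if it takes over 72 s, if anything falls off the work surface, if the arm or the gripper's body presses on something with over 40 N, if the wrist force passes 120 N, or if a joint passes its speed limit or range.

## Working session

There is one attempt and no reset: what is moved stays moved. The work goes in short steps, Python scripts to look and compute and a tool call to move; the robot and the scene stay as the last step left them, time stands still between calls to the robot, and variables do not carry over. Pictures are saved under pics/ and viewed, at most 10 in all, crops included, and the job is handed in when it is done.

Besides the shell and the picture viewer there is one more tool, called after "Request:" in YAML: its name, and indented under it one key for each argument. play_rows: Moves the arm, as the interface text tells. Its arguments: {"type":"object","properties":{"jaw":{"type":"array","items":{"type":"number"}},"xyz":{"type":"array","items":{"type":"array","items":{"type":"number"}}},"twist":{"type":"array","items":{"type":"number"}},"squeeze":{"type":"number"}},"required":["jaw","xyz","twist"]}

```bash
mkdir -p pics; ls; cat > h.py <<'E'
import numpy as np, cv2
from bench import ctrl, cams
def grab(n,save=None):
    info=cams.camera_info(n); p,d=cams.capture(n)
    if save: cv2.imwrite('pics/'+save,p[:,:,::-1])
    return p,d,info
def ray(info,u,v):
    K=np.array([[info['fx'],0,info['cx']],[0,info['fy'],info['cy']],[0,0,1.]])
    q=cv2.undistortPoints(np.array([[[float(u),float(v)]]]),K,np.array([info['k1'],0,0,0.]))[0,0]
    return np.array(info['orientation'])@np.array([q[0],q[1],1.])
def at_z(info,u,v,z):
    r=ray(info,u,v);e=np.array(info['eye']);return e+r*(z-e[2])/r[2]
def at_d(info,u,v,d): return np.array(info['eye'])+ray(info,u,v)*d
E
python3 - <<'E'
from h import *
p,d,i=grab('top','top0.png'); p2,d2,i2=grab('side','side0.png')
print(i);print(i2['eye'],i2['orientation'])
print(ctrl.get_state())
np.savez('t0.npz',p=p,d=d,p2=p2,d2=d2)
for n in ['large_leaf','small_leaf','round_leaf','large_disc_arc','small_disc_arc','bay_arc','medium_bottle','sample_jar','dish_stack','tip_box','large_leaf_arc','round_leaf_mid','large_leaf_mid','small_leaf_mid']:
    try:
        for r in cams.spot_in('top',n)[:4]:
            u,v=r['xy'][0]*640,r['xy'][1]*400
            print(n,round(r['confidence'],2),round(u),round(v),at_z(i,u,v,16).round())
    except Exception as e: print(n,e)
E
```

```text
pics
{'fx': 380.8925561763801, 'fy': 380.8925561763801, 'cx': 317.33838328543305, 'cy': 200.14758292488938, 'k1': -0.04452285997717397, 'eye': array([ 361.72875733,  -37.56198969, 1169.82906233]), 'orientation': array([[-0.02952519, -0.98914502,  0.14394582],
       [-0.99939393,  0.03186913,  0.01400457],
       [-0.01843998, -0.14344509, -0.98948647]])}
[ 391.27332712 -898.86096725  863.5056325 ] [[ 0.98378364 -0.13645336  0.11640543]
 [-0.17805894 -0.66501114  0.72529663]
 [-0.02155826 -0.73426199 -0.67852382]]
{'time_s': 0.1, 'q': array([ 1.03990151e+00,  3.59417480e-01,  1.51128547e+00,  3.18075259e-06,
        1.27247461e+00, -1.15079028e-01]), 'dq': array([-0.00072475, -0.00149631, -0.0043151 ,  0.00036032, -0.00111862,
       -0.00021783]), 'tau': array([ 1.60433528e-04, -5.16356635e+01, -2.71404737e+01,  6.75449451e-02,
        2.74980959e-02, -1.93090591e-05]), 'tool_pos': array([242.04386499, 548.34275167, 208.11761962]), 'tcp_rot': array([[-9.14786644e-01,  4.03936565e-01, -8.05065948e-04],
       [ 4.03937325e-01,  9.14785644e-01, -1.36520793e-03],
       [ 1.85005369e-0
[... 495 characters left out ...]
]
large_disc_arc 0.89 446 243 [ 386. -404.   16.]
small_disc_arc 0.62 195 187 [583. 358.  16.]
bay_arc 0.67 434 174 [ 599. -384.   16.]
bay_arc 0.54 310 184 [580.   1.  16.]
medium_bottle 0.64 239 242 [410. 221.  16.]
sample_jar 0.56 387 242 [ 394. -227.   16.]
sample_jar 0.56 385 127 [ 754. -240.   16.]
dish_stack 0.6 231 133 [754. 245.  16.]
dish_stack 0.56 309 185 [577.   3.  16.]
tip_box 0.68 383 127 [ 756. -236.   16.]
large_leaf_arc 0.6 319 150 [688. -32.  16.]
large_leaf_mid 0.57 317 152 [680. -25.  16.]
small_leaf_mid 0.9 392 287 [ 263. -234.   16.]
small_leaf_mid 0.88 329 107 [828. -68.  16.]
small_leaf_mid 0.7 388 241 [ 400. -230.   16.]
small_leaf_mid 0.62 243 286 [278. 208.  16.]
```

```bash
python3 - <<'E'
import cv2
a=cv2.imread('pics/top0.png'); c=a[70:320,140:490]; cv2.imwrite('pics/c1.png',cv2.resize(c,(784,560),interpolation=cv2.INTER_CUBIC))
E
```

```text
(no output)
```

View pics/c1.png

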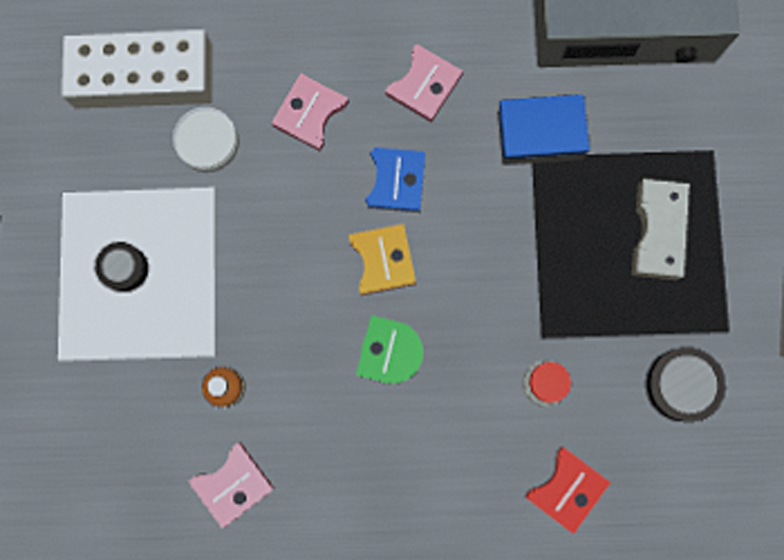

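View pics/side0.png

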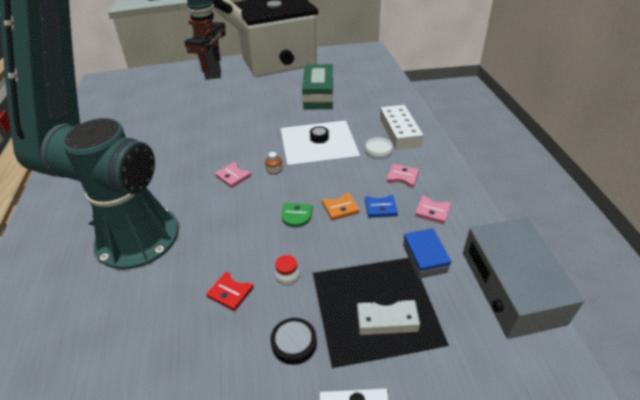

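The mat holds the small disc (top px 194,188, about 67 mm across), so the orange leaf at (311,185) is the one to fit. The three pink leaves, at about (278,119), (329,107) and (243,286), and the red one at (394,287) are look-alikes. Blue (317,151) stays where it is. Green is at (314,226), and the white block with its bay is at (436,172). Next I'll fit the outlines and enlarge the orange leaf.

```bash
cat >> h.py <<'E'
from scipy.optimize import minimize
def arc(cx,r,a0,a1,n=40):
    a=np.linspace(a0,a1,n);return np.c_[cx+r*np.cos(a),r*np.sin(a)]
t=np.arccos(21/34)
T={'orange':np.r_[[[-40,-42],[38,-42]],arc(59,34,np.pi+t,np.pi-t),[[38,42],[-40,42]]],
 'green':np.r_[[[-40,-42],[0,-42]],arc(0,42,-np.pi/2,np.pi/2),[[0,42],[-40,42]]],
 'bay':np.r_[[[95,-65],[95,65],[32,65]],arc(0,42,.733,-.733),[[32,-65]]]}
HS={'orange':((14,120,120),(24,255,255)),'green':((45,100,60),(80,255,255))}
def zmap(d,info):
    v,u=np.mgrid[0:400,0:640]
    K=np.array([[info['fx'],0,info['cx']],[0,info['fy'],info['cy']],[0,0,1.]])
    q=cv2.undistortPoints(np.c_[u.ravel(),v.ravel()].astype(float)[:,None],K,np.array([info['k1'],0,0,0.]))[:,0]
    R=np.array(info['orientation']);D=np.c_[q,np.ones(len(q))]@R.T
    return (np.array(info['eye'])+D*d.ravel()[:,None]).reshape(400,640,3),D.reshape(400,640,3)
def biggest(m):
    n,l,s,c=cv2.connectedComponentsWithStats(m.astype(np.uint8)); k=1+np.argmax(s[1:,4]); return l==k
def contour_xy(m,info,z):
    c=max(cv2.findContours(m.astype(np.uint8),cv2.RETR_EXTERNAL,cv2.CHAIN_APPROX_NONE)[0],key=cv2.contourArea)[:,0]
    return np.array([at_z(info,u,v,z)[:2] for u,v in c])
def fit(pts,poly,inset=1.2):
    poly=(poly*1).astype(np.float32)
    def cost(x):
        c,s=np.cos(x[2]),np.sin(x[2]); q=(pts-x[:2])@np.array([[c,-s],[s,c]])
        e=np.array([cv2.pointPolygonTest(poly,(float(a),float(b)),True) for a,b in q])-inset
        return np.mean(np.minimum(e*e,40))
    m=pts.mean(0);best=None
    for th in np.arange(-np.pi,np.pi,np.pi/4):
        c0=poly.mean(0);o=m-np.array([[np.cos(th),-np.sin(th)],[np.sin(th),np.cos(th)]])@c0
        r=minimize(cost,[*o,th],method='Nelder-Mead',options=dict(initial_simplex=np.array([[*o,th],[o[0]+10,o[1],th],[o[0],o[1]+10,th],[*o,th+.3]]),maxiter=250))
        if best is None or r.fun<best.fun: best=r
    return best.x.round(3),round(best.fun**.5,2)
def leaf(name,p,info,z=16):
    h=cv2.cvtColor(p,cv2.COLOR_RGB2HSV);m=biggest(cv2.morphologyEx(cv2.inRange(h,*map(np.array,HS[name])),cv2.MORPH_CLOSE,np.ones((3,3),np.uint8))>0)
    return fit(contour_xy(m,info,z),T[name])
E
python3 - <<'E'
from h import *
f=np.load('t0.npz');p,d=f['p'],f['d'];i=cams.camera_info('top')
W,_=zmap(d,i)
for n,(u,v) in dict(orange=(311,188),green=(318,228),disc=(194,188),block=(436,180),bench=(345,200),wmat=(215,200),bmat=(410,200),blue=(318,151)).items():
    print(n,W[v-2:v+3,u-2:u+3].reshape(-1,3).mean(0).round(1),p[v,u])
print('orange',leaf('orange',p,i)); print('green',leaf('green',p,i))
h=cv2.cvtColor(p,cv2.COLOR_RGB2HSV)
# disc silver top
roi=np.zeros((400,640),bool);roi[174:203,180:210]=1
dark=biggest(roi&(p.max(2)<60)| roi&(abs(W[:,:,2]-30)<6)&(p.max(2)<170));
z=roi&(W[:,:,2]>24);pp=contour_xy(biggest(z),i,30);print('disc top',cv2.minEnclosingCircle(pp.astype(np.float32)),z.sum())
sil=biggest(roi&(p.max(2)>100)&(p.max(2)<185)&(W[:,:,2]>20));pp=contour_xy(sil,i,30);print('silver',cv2.fitEllipse(pp.astype(np.float32)))
roi=np.zeros((400,640),bool);roi[140:205,415:460]=1
m=biggest(roi&(W[:,:,2]>23)); print(m.sum(),fit(contour_xy(m,i,30),T['bay']))
m=cv2.morphologyEx(biggest(roi&(p.min(2)>150)).astype(np.uint8),cv2.MORPH_CLOSE,np.ones((3,3)));print(m.sum(),fit(contour_xy(m,i,30),T['bay']))
c=p[165:265,280:360][:,:,::-1];cv2.imwrite('pics/c2.png',cv2.resize(c,(480,600),interpolation=cv2.INTER_CUBIC))
E
```

```text
orange [568.   -2.8  15.7] [198 189 157]
green [444.3 -20.7  15.1] [ 83 178  99]
disc [577.5 356.3  29.7] [143 151 152]
block [ 578.  -384.6   29.2] [172 179 176]
bench [ 529.7 -106.8   -0.8] [120 128 132]
wmat [542.7 299.2   0. ] [199 207 213]
bmat [ 523.2 -308.2   -0.7] [33 34 35]
blue [684.8 -27.9  15. ] [ 39  98 193]
orange (array([5.76613e+02, 2.62000e-01, 1.75000e+00]), np.float64(1.2))
green (array([ 6.23870e+02,  7.10556e+02, -1.90000e-01]), np.float64(5.9))
disc top ((575.703857421875, 359.0657043457031), 34.15445327758789) 368
silver ((577.1380615234375, 361.4027099609375), (41.980464935302734, 43.13665008544922), 111.53673553466797)
854 (array([ 613.677, -321.439,   -1.714]), np.float64(1.14))
771 (array([ 614.511, -322.61 ,   -1.71 ]), np.float64(1.32))
```

View pics/c2.png

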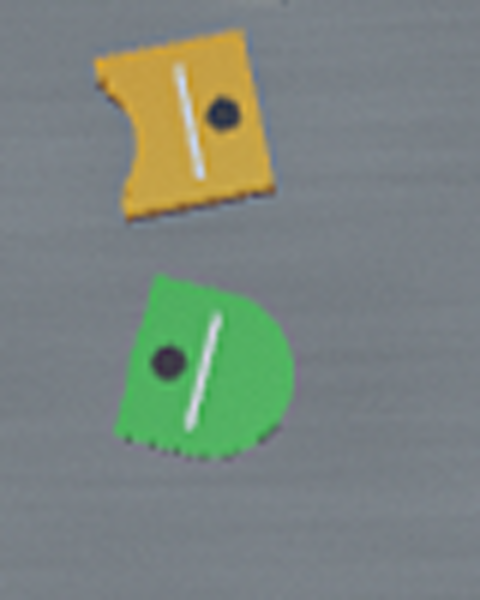

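The crop confirms the orange leaf (concave, facing left/+y) and the green leaf (rounded end facing right). I'll redo the green fit with a limited region and write the waypoint helper.

```bash
cat >> h.py <<'E'
def plan(wps):
    """wps: (x,y,z,heading_deg of tool x) -> rows in tool axes, cm / rad"""
    s=ctrl.get_state();R=s['tcp_rot'];P=s['tool_pos'];h0=np.degrees(np.arctan2(R[1,0],R[0,0]))
    print('t',s['time_s'],'tcp',P.round(1),'head',h0.round(2),'F',s['force'].round(1))
    X=[];Tw=[]
    for x,y,z,h in wps:
        X.append((R.T@(np.array([x,y,z])-P)/10).round(2).tolist());Tw.append(round(float(np.radians((h0-h+180)%360-180)),3))
    print(X,Tw)
E
sed -i "s/m=biggest(cv2.morph/roi=np.zeros((400,640),np.uint8);roi[130:260,150:460]=1;m=biggest(roi*cv2.morph/" h.py
python3 - <<'E'
from h import *
f=np.load('t0.npz');i=cams.camera_info('top')
print('green',leaf('green',f['p'],i))
plan([(588,-64,200,100.3)])
E
```

```text
green (array([448.263, -10.634,  -1.849]), np.float64(1.03))
t 0.8 tcp [242.3 548.8 208.8] head 156.18 F [ 0.7 -0.4  0.5]
[[-56.38, -42.1, 0.89]] [0.975]
```

Request:
play_rows:
  jaw: [0.55,0.55,0.55,0.55,0.55]
  xyz:
    - [-56.4,-42.1,0.9]
    - [-56.4,-42.1,0.9]
    - [-56.4,-42.1,0.9]
    - [-56.4,-42.1,0.9]
    - [-56.4,-42.1,0.9]
  twist: [0.975,0.975,0.975,0.975,0.975]

```text
time_s: 1.42
tool_pos: [396.8, 275.1, 205.1]
tcp_rot: [[-0.21, 0.978, 0.001], [0.978, 0.21, 0.0], [0.0, 0.001, -1.0]]
force: [0.3, 0.7, 1.0]
opening: 41.8
grip_force: 0.0
```

```bash
python3 -c "
from h import *
plan([(588,-64,200,100.3)])"
```

```text
t 1.425 tcp [396.8 275.1 205.1] head 102.13 F [0.3 0.7 1. ]
[[-37.17, 11.57, 0.52]] [0.032]
```

Request:
play_rows:
  jaw: [0.55,0.55,0.55,0.55,0.55]
  xyz:
    - [-37.2,11.6,0.5]
    - [-37.2,11.6,0.5]
    - [-37.2,11.6,0.5]
    - [-37.2,11.6,0.5]
    - [-37.2,11.6,0.5]
  twist: [0.03,0.03,0.03,0.03,0.03]

```text
time_s: 2.05
tool_pos: [552.1, 3.5, 201.1]
tcp_rot: [[-0.186, 0.983, 0.001], [0.983, 0.186, 0.0], [-0.0, 0.001, -1.0]]
force: [0.2, 0.5, -0.4]
opening: 39.4
grip_force: 0.0
```

```bash
python3 -c "
from h import *
plan([(588,-64,100,100.3),(588,-64,50,100.3),(588,-64,28,100.3)])"
```

```text
t 2.05 tcp [552.1   3.5 201.1] head 100.73 F [ 0.2  0.5 -0.4]
[[-7.3, 2.27, 10.11], [-7.3, 2.26, 15.11], [-7.3, 2.26, 17.31]] [0.007, 0.007, 0.007]
```

Request:
play_rows:
  jaw: [0.55,0.55,0.55,0.55]
  xyz:
    - [-7.3,2.3,4.0]
    - [-7.3,2.3,9.0]
    - [-7.3,2.3,12.0]
    - [-7.3,2.3,12.0]
  twist: [0.007,0.007,0.007,0.007]

```text
time_s: 2.55
tool_pos: [585.0, -61.9, 78.4]
tcp_rot: [[-0.179, 0.984, -0.006], [0.984, 0.179, 0.001], [0.002, -0.006, -1.0]]
force: [0.2, -0.4, 0.6]
opening: 39.5
grip_force: 0.0
```

```bash
python3 -c "
from h import *
plan([(588,-64,28,100.3)])"
```

```text
t 2.55 tcp [585.  -61.9  78.4] head 100.3 F [ 0.2 -0.4  0.6]
[[-0.28, 0.29, 5.03]] [-0.0]
```

Request:
play_rows:
  jaw: [0.55,0.55,0.55]
  xyz:
    - [-0.2,0.2,3.0]
    - [-0.2,0.2,4.9]
    - [-0.2,0.2,4.9]
  twist: [0,0,0]

```text
time_s: 2.92
tool_pos: [589.7, -63.1, 32.5]
tcp_rot: [[-0.18, 0.984, -0.0], [0.984, 0.18, -0.0], [0.0, -0.0, -1.0]]
force: [-0.0, -0.1, 1.4]
opening: 39.6
grip_force: 0.0
```

```bash
cat >> h.py <<'E'
def arcplan(a,b,n):
    """tool behind leaf by 50 mm; leaf poses a->b along a circle arc, headings linear"""
    ha,hb=a[2],b[2];c=np.radians([ha,hb]);w=[]
    A=np.array(a[:2]);B=np.array(b[:2])
    for k in range(1,n+1):
        f=k/n;h=np.radians(ha+(hb-ha)*f)
        th=np.linspace(c[0],h,50);th1=np.linspace(c[0],c[1],50)
        d=np.c_[np.cos(th),np.sin(th)].mean(0)*f;D=np.c_[np.cos(th1),np.sin(th1)].mean(0)
        L=np.linalg.norm(B-A)/np.linalg.norm(D);m=A+d*L
        w.append((m[0],m[1],np.degrees(h)))
    return w
E
python3 - <<'E'
from h import *
d=np.array([576.5,360])
for h in [82,82.5,83]:
    e=d-59*np.array([np.cos(np.radians(h)),np.sin(np.radians(h))]);c=np.degrees(np.arctan2(e[1]-.3,e[0]-576.6));print(h,2*c-100.3)
h=82.2;e=d-59*np.array([np.cos(np.radians(h)),np.sin(np.radians(h))])
w=[(x-50*np.cos(np.radians(q)),y-50*np.sin(np.radians(q)),26,q) for x,y,q in arcplan((576.6,.3,100.3),(*e,h),15)]
print([tuple(round(float(v),1) for v in q) for q in w]);plan(w[:5])
E
```

```text
82 82.86042133368726
82.5 82.66719802760484
83 82.47360468042503
[(581.1, -29.2, 26.0, 99.1), (577.1, -9.4, 26.0, 97.9), (573.5, 10.5, 26.0, 96.7), (570.3, 30.5, 26.0, 95.5), (567.5, 50.5, 26.0, 94.3), (565.2, 70.5, 26.0, 93.1), (563.3, 90.6, 26.0, 91.9), (561.8, 110.8, 26.0, 90.6), (560.7, 131.0, 26.0, 89.4), (560.1, 151.2, 26.0, 88.2), (559.9, 171.4, 26.0, 87.0), (560.1, 191.5, 26.0, 85.8), (560.7, 211.7, 26.0, 84.6), (561.8, 231.9, 26.0, 83.4), (563.2, 252.0, 26.0, 82.2)]
t 2.925 tcp [589.7 -63.1  32.5] head 100.38 F [-0.  -0.1  1.4]
[[3.49, -0.23, 0.65], [5.51, -0.27, 0.65], [7.53, -0.27, 0.65], [9.55, -0.22, 0.65], [11.57, -0.13, 0.65]] [0.022, 0.043, 0.065, 0.086, 0.107]
```

Request:
play_rows:
  jaw: [0.55,0.55,0.55,0.55,0.55]
  xyz:
    - [0.3,0,0.45]
    - [1.5,-0.1,0.5]
    - [3.5,-0.23,0.5]
    - [5.5,-0.27,0.5]
    - [7.5,-0.27,0.5]
  twist: [0,0,0.022,0.043,0.065]

```text
time_s: 3.55
tool_pos: [573.4, 11.1, 27.7]
tcp_rot: [[-0.115, 0.993, 0.001], [0.993, 0.115, 0.0], [-0.0, 0.001, -1.0]]
force: [-0.0, 0.3, -0.2]
opening: 39.6
grip_force: 0.0
```

```bash
python3 - <<'E'
from h import *
w=[(573.5, 10.5, 28.0, 96.7), (570.3, 30.5, 28.0, 95.5), (567.5, 50.5, 28.0, 94.3), (565.2, 70.5, 28.0, 93.1), (563.3, 90.6, 28.0, 91.9), (561.8, 110.8, 28.0, 90.6)]
plan(w)
E
```

```text
t 3.55 tcp [573.4  11.1  27.7] head 96.59 F [-0.   0.3 -0.2]
[[-0.06, 0.0, -0.03], [1.96, -0.09, -0.03], [3.98, -0.13, -0.04], [5.99, -0.13, -0.04], [8.01, -0.09, -0.04], [10.04, -0.01, -0.04]] [-0.002, 0.019, 0.04, 0.061, 0.082, 0.105]
```

Request:
play_rows:
  jaw: [0.55,0.55,0.55,0.55,0.55]
  xyz:
    - [2.0,-0.09,0]
    - [4.0,-0.13,0]
    - [6.0,-0.13,0]
    - [8.0,-0.09,0]
    - [10.0,0,0]
  twist: [0.019,0.04,0.061,0.082,0.105]

```text
time_s: 4.18
tool_pos: [561.8, 110.5, 27.7]
tcp_rot: [[-0.01, 1.0, 0.001], [1.0, 0.01, 0.0], [0.0, 0.001, -1.0]]
force: [0.5, 0.2, -0.5]
opening: 39.7
grip_force: 0.0
```

```bash
python3 - <<'E'
from h import *
p,d,i=grab('top','top1.png');print(leaf('orange',p,i));plan([])
s=ctrl.get_state();W,_=zmap(d,i)
E
```

```text
(array([5.76613e+02, 2.62000e-01, 1.75000e+00]), np.float64(1.2))
t 4.225 tcp [561.6 112.6  27.7] head 90.56 F [-0.5  2.1  0.6]
[] []
```

```bash
python3 - <<'E'
import cv2
c=cv2.imread('pics/top1.png')[100:260,150:390]; cv2.imwrite('pics/c3.png',cv2.resize(c,(780,520),interpolation=cv2.INTER_CUBIC))
E
```

```text
(no output)
```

View pics/c3.png

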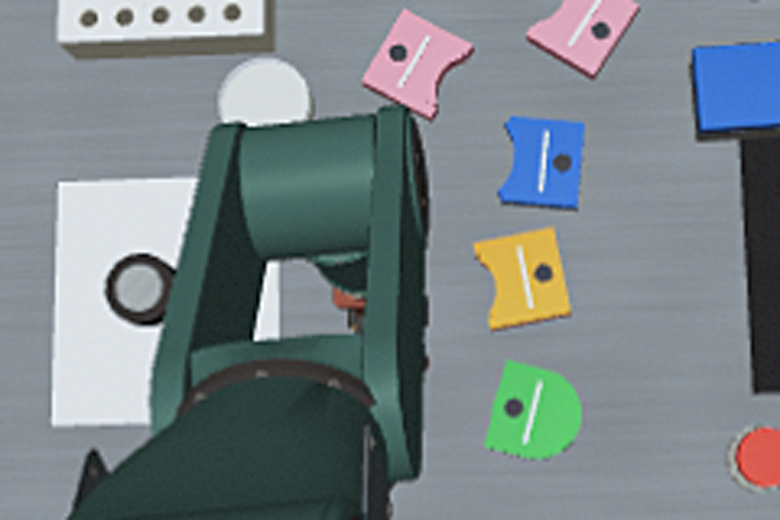

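The leaf hasn't moved: orange is still at c3 (525,278), and the gripper shows at (350,300). The fingers passed over it or beside it. I'll check with the side view and depth before going on.

```bash
python3 - <<'E'
from h import *
i=cams.camera_info('top')
for z in (30,60,100,150): print(z,at_z(i,258,192,z).round())
p,d,i=grab('side'); W,_=zmap(d,i); np.savez('s1.npz',p=p,d=d)
print('orange side',W[206,341].round(1),'disc',W[131,319].round(1))
w,dw,iw=grab('wrist');Ww,_=zmap(dw,iw);print(iw['eye'])
print([ (u,v,Ww[v,u].round(0).tolist()) for u in (100,320,540) for v in (60,200,340)])
c=p[60:260,150:470];c=cv2.resize(c,(640,400),interpolation=cv2.INTER_CUBIC)
cv2.imwrite('pics/c4.png',np.vstack([c[:300],cv2.resize(w,(480,300))[:,:].copy() if 0 else np.pad(cv2.resize(w,(480,300)),((0,0),(0,160),(0,0)))])[:,:,::-1])
E
```

```text
30 [558. 159.  30.]
60 [553. 153.  60.]
100 [546. 146. 100.]
150 [538. 138. 150.]
orange side [577.2  -7.9  15.5] disc [536.5  88.2 210.8]
[561.69608997 191.78685785 203.18926239]
[(100, 60, [439.0, 211.0, -0.0]), (100, 200, [425.0, 130.0, 1.0]), (100, 340, [517.0, 144.0, 145.0]), (320, 60, [561.0, 213.0, -0.0]), (320, 200, [562.0, 131.0, 0.0]), (320, 340, [562.0, 139.0, 138.0]), (540, 60, [684.0, 214.0, -1.0]), (540, 200, [700.0, 133.0, 1.0]), (540, 340, [607.0, 146.0, 146.0])]
```

View pics/c4.png

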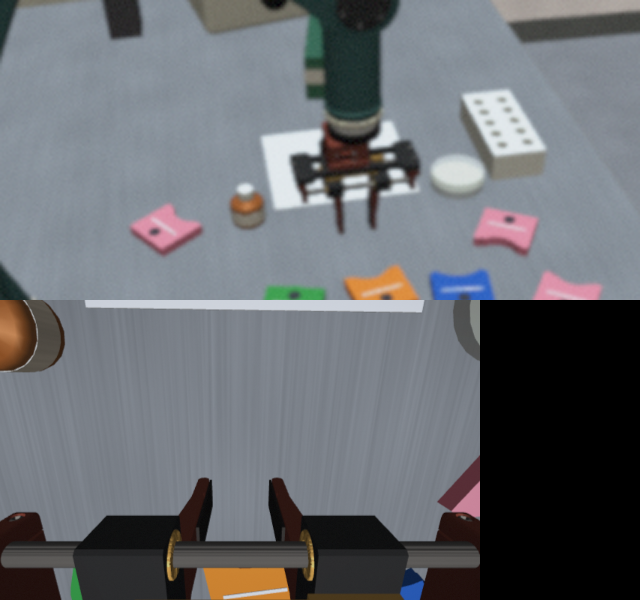

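```bash
python3 - <<'E'
from h import *
i=cams.camera_info('side')
for u,v in((320.5,174.5),(337,171.5)):
  for z in (0,6,30,60): print(u,z,at_z(i,u,v,z).round())
K=i;R=np.array(i['orientation'])
f=np.load('s1.npz');W,_=zmap(f['d'],i)
print(W[165:177,318:324,2].round(0)); print(W[172,316:342].round(0).tolist())
plan([])
E
```

```text
320.5 0 [547. 163.   0.]
320.5 6 [546. 156.   6.]
320.5 30 [542. 126.  30.]
320.5 60 [536.  89.  60.]
337 0 [601. 167.   0.]
337 6 [599. 160.   6.]
337 30 [593. 130.  30.]
337 60 [586.  93.  60.]
[[85. 87. 86. 85.  1. -4.]
 [78. 83. 84. 81. -1.  2.]
 [66. 80. 81. 77. -0.  0.]
 [59. 77. 76. 75. -1. -2.]
 [57. 70. 72. 73.  1. -4.]
 [52. 67. 66. 66. 67. -1.]
 [46. 64. 63. 64. 62. -1.]
 [ 4. 59. 59. 60. 57.  1.]
 [ 1. 56. 55. 56. 52.  1.]
 [ 2. 49. 51. 53. 51. -0.]
 [-1. 43. 54. 51.  0. -2.]
 [-1. -2. 45. 46. -1.  0.]]
[[535.0, 176.0, 1.0], [538.0, 177.0, 0.0], [541.0, 172.0, 4.0], [534.0, 103.0, 59.0], [537.0, 102.0, 59.0], [540.0, 100.0, 60.0], [543.0, 104.0, 57.0], [557.0, 173.0, 1.0], [560.0, 172.0, 1.0], [562.0, 169.0, 3.0], [567.0, 174.0, -2.0], [570.0, 174.0, -2.0], [572.0, 168.0, 2.0], [576.0, 172.0, -1.0], [579.0, 170.0, -1.0], [582.0, 169.0, -1.0], [584.0, 167.0, 1.0], [588.0, 167.0, 0.0], [580.0, 107.0, 48.0], [582.0, 101.0, 53.0], [585.0, 101.0, 52.0], [588.0, 102.0, 51.0], [604.0, 168.0, -3.0], [607.0, 166.0, -2.0], [609.0, 163.0, 0.0], [612.0, 162.0, -0.0]]
t 4.325 tcp [561.9 110.2  27.5] head 90.75 F [0.4 0.4 0.9]
[] []
```

```bash
python3 - <<'E'
from h import *
w,d,i=grab('wrist');W,_=zmap(d,i)
for u0,u1 in((262,286),(358,384)):
  for v in range(236,290,8):
    r=W[v,u0:u1]; r=r[r[:,2]>15]
    if len(r): print(v,r[np.argmin(r[:,2])].round(0),len(r))
p,d,i=grab('side');W,_=zmap(d,i)
m=(W[:,:,2]>20)&(W[:,:,1]>60)&(W[:,:,1]<150)&(W[:,:,2]<90)&(W[:,:,0]>500)&(W[:,:,0]<640)
q=W[m];print(q[np.argsort(q[:,2])[:12]].round(0))
E
```

```text
244 [543. 120.  44.] 20
252 [543. 116.  45.] 22
260 [543. 109.  41.] 22
268 [543. 105.  43.] 22
276 [543. 101.  44.] 22
284 [543. 102.  54.] 20
244 [583. 120.  42.] 20
252 [583. 116.  45.] 23
260 [583. 110.  41.] 26
268 [583. 106.  43.] 26
276 [583. 102.  43.] 26
284 [583. 103.  53.] 24
[[539. 102.  40.]
 [588. 101.  40.]
 [582. 102.  41.]
 [536. 102.  41.]
 [580. 110.  42.]
 [584.  98.  44.]
 [581. 112.  45.]
 [535. 110.  46.]
 [587.  98.  47.]
 [581.  99.  47.]
 [536.  97.  48.]
 [539.  96.  48.]]
```

Both the wrist and side depth put the real fingertips at z≈42–44 with the TCP at 27.6. So the tips sit about 15 mm above the reported TCP, not 22 mm below it. I'll go back behind the leaf and descend using the measured height.

```bash
python3 -c "
from h import *
plan([(588.5,-66,28,100.3)])"
```

```text
t 4.425 tcp [562.  109.   27.2] head 90.67 F [-0.6 -0.6  0. ]
[[-17.53, 2.44, -0.07]] [-0.168]
```

Request:
play_rows:
  jaw: [0.55,0.55,0.55,0.55,0.55]
  xyz:
    - [-6.0,0.8,-0.2]
    - [-12.0,1.7,-0.2]
    - [-17.6,2.4,0]
    - [-17.6,2.4,1.0]
    - [-17.6,2.4,1.5]
  twist: [-0.06,-0.11,-0.168,-0.168,-0.168]

```text
time_s: 5.05
tool_pos: [586.9, -67.0, 11.2]
tcp_rot: [[-0.175, 0.984, -0.001], [0.984, 0.175, 0.001], [0.001, -0.001, -1.0]]
force: [-0.2, 0.5, -0.5]
opening: 39.3
grip_force: 0.0
```

```bash
cat >> h.py <<'E'
def tips():
    w,d,i=grab('wrist');s=ctrl.get_state();W,_=zmap(d,i)
    R=s['tcp_rot'];q=(W.reshape(-1,3)-s['tool_pos'])@R
    m=(abs(q[:,0])<10)&(abs(abs(q[:,1])-20)<8)&(q[:,2]<10)&(q[:,2]>-60)
    print('tips z',np.percentile(W.reshape(-1,3)[m][:,2],[0,1,3,10]).round(1),m.sum())
E
python3 -c "
from h import *
tips();plan([(588.5,-66,-8,100.3)])"
```

```text
tips z [ 0.6  0.7  0.8 27. ] 1489
t 5.1 tcp [586.4 -66.1  10.7] head 100.19 F [ 0.4 -0.4 -0.1]
[[-0.03, 0.21, 1.87]] [-0.002]
```

Request:
play_rows:
  jaw: [0.55,0.55,0.55,0.55]
  xyz:
    - [0,0.2,1.0]
    - [0,0.2,1.6]
    - [0,0.2,2.0]
    - [0,0.2,2.0]
  twist: [0,0,0,0]

```text
time_s: 5.6
tool_pos: [589.5, -65.9, -8.5]
tcp_rot: [[-0.178, 0.984, -0.001], [0.984, 0.178, 0.0], [0.0, -0.001, -1.0]]
force: [0.2, -0.3, -0.2]
opening: 39.4
grip_force: 0.0
```

```bash
python3 - <<'E'
from h import *
tips()
w=[(581.1, -29.2, -9.0, 99.1), (577.1, -9.4, -9.0, 97.9), (573.5, 10.5, -9.0, 96.7), (570.3, 30.5, -9.0, 95.5), (567.5, 50.5, -9.0, 94.3)]
plan(w)
E
```

```text
tips z [-2.4 -1.4 -1.1 -0.7] 2144
t 5.65 tcp [589.7 -66.   -8.3] head 100.25 F [-0.1  0.4 -0.3]
[[3.78, -0.19, 0.07], [5.8, -0.23, 0.07], [7.82, -0.23, 0.07], [9.85, -0.19, 0.07], [11.86, -0.11, 0.07]] [0.02, 0.041, 0.062, 0.083, 0.104]
```

Request:
play_rows:
  jaw: [0.55,0.55,0.55,0.55,0.55]
  xyz:
    - [1.0,0,0]
    - [2.2,-0.1,0]
    - [3.8,-0.2,0]
    - [5.8,-0.23,0]
    - [7.8,-0.23,0]
  twist: [0,0,0.02,0.041,0.062]

```text
time_s: 6.28
tool_pos: [573.3, 11.2, -7.9]
tcp_rot: [[-0.116, 0.993, 0.0], [0.993, 0.116, -0.0], [-0.0, 0.0, -1.0]]
force: [0.2, -0.9, 0.5]
opening: 39.2
grip_force: 0.3
```

```bash
python3 - <<'E'
from h import *
p,d,i=grab('top','top2.png');print(leaf('orange',p,i))
p,d,i2=grab('side');print('side',leaf('orange',p,i2))
w=[(570.3, 30.5, -8.5, 95.5), (567.5, 50.5, -8.5, 94.3), (565.2, 70.5, -8.5, 93.1), (563.3, 90.6, -8.5, 91.9), (561.8, 110.8, -8.5, 90.6)]
plan(w)
E
```

```text
(array([604.353,  92.165,  -1.532]), np.float64(4.27))
side (array([596.757,  31.765,   2.699]), np.float64(4.31))
t 6.375 tcp [572.6  12.2  -8.1] head 96.79 F [-1.1 -0.4 -0. ]
[[1.84, -0.01, 0.05], [3.86, -0.05, 0.05], [5.87, -0.04, 0.05], [7.89, 0.01, 0.05], [9.91, 0.1, 0.05]] [0.022, 0.043, 0.064, 0.085, 0.108]
```

Request:
play_rows:
  jaw: [0.55,0.55,0.55,0.55,0.55]
  xyz:
    - [1.8,0,0.05]
    - [3.8,-0.05,0.05]
    - [5.8,-0.04,0.05]
    - [7.9,0,0.05]
    - [9.9,0.1,0.05]
  twist: [0.022,0.043,0.064,0.085,0.108]

```text
time_s: 7.0
tool_pos: [563.2, 108.7, -8.5]
tcp_rot: [[-0.008, 1.0, 0.0], [1.0, 0.008, -0.0], [-0.0, 0.0, -1.0]]
force: [-0.5, -0.1, -0.8]
opening: 39.7
grip_force: 0.3
```

```bash
sed -i 's/def leaf(name,p,info,z=16):/def leaf(name,p,info,z=16,top=True):/; s/roi\[130:260,150:460\]=1;/roi[(130 if top else 0):(260 if top else 400),(150 if top else 0):(460 if top else 640)]=1;/' h.py
python3 - <<'E'
from h import *
p,d,i=grab('wrist','w3.png');print(leaf('orange',p,i,top=False))
W,_=zmap(d,i);m=(W[:,:,2]>24)&(W[:,:,2]<36)&(W[:,:,1]>300)
if m.sum()>50: print('disc',cv2.minEnclosingCircle(W[m][:,:2].astype(np.float32)),m.sum())
plan([(560.7, 131.0, -8.5, 89.4), (560.1, 151.2, -8.5, 88.2), (559.9, 171.4, -8.5, 87.0), (560.1, 191.5, -8.5, 85.8), (560.7, 211.7, -8.5, 84.6)])
E
```

```text
(array([561.687, 161.121,   1.58 ]), np.float64(0.94))
t 7.05 tcp [563.  110.8  -8.5] head 90.46 F [-0.5  1.9  0.5]
[[2.02, -0.21, 0.0], [4.04, -0.25, 0.0], [6.06, -0.26, 0.01], [8.07, -0.22, 0.01], [10.09, -0.15, 0.01]] [0.018, 0.039, 0.06, 0.081, 0.102]
```

View pics/w3.png

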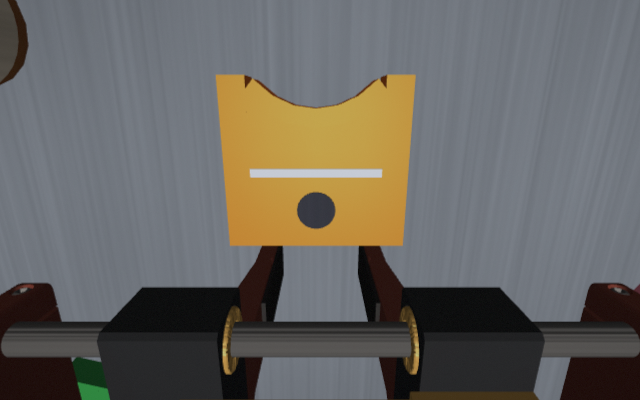

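The wrist picture shows the leaf square and centred against both fingers: rear edge at row 245, mark at column 316.

Request:
play_rows:
  jaw: [0.55,0.55,0.55,0.55,0.55]
  xyz:
    - [1.8,-0.1,0]
    - [3.7,-0.15,0]
    - [5.6,-0.16,0]
    - [7.6,-0.14,0]
    - [9.1,-0.1,0]
  twist: [0.018,0.039,0.06,0.081,0.1]

```text
time_s: 7.68
tool_pos: [561.6, 199.5, -8.6]
tcp_rot: [[0.091, 0.996, 0.0], [0.996, -0.091, -0.0], [-0.0, 0.0, -1.0]]
force: [0.4, -1.0, 1.1]
opening: 39.5
grip_force: 0.4
```

```bash
cat >> h.py <<'E'
def disc_w(p,d,i):
    W,D=zmap(d,i);m=(W[:,:,2]>25)&(W[:,:,2]<35)&(W[:,:,1]>310)&(W[:,:,1]<420)&(abs(W[:,:,0]-577)<60)
    sil=biggest(m&(p.min(2)>90)) 
    c=contour_xy(sil,i,30).astype(np.float32);return cv2.fitEllipse(c),cv2.minEnclosingCircle(W[m][:,:2].astype(np.float32)),m.sum()
E
python3 - <<'E'
from h import *
p,d,i=grab('wrist','w4.png');r=leaf('orange',p,i,top=False);print(r)
print(disc_w(p,d,i))
x,y,t=r[0];print('arc',x+59*np.cos(t),y+59*np.sin(t),np.degrees(t));plan([])
E
```

```text
(array([565.155, 251.788,   1.48 ]), np.float64(0.89))Traceback (most recent call last):
  File "<stdin>", line 3, in <module>
  File "h.py", line 74, in disc_w
    sil=biggest(m&(p.min(2)>90))
  File "h.py", line 29, in biggest
    n,l,s,c=cv2.connectedComponentsWithStats(m.astype(np.uint8)); k=1+np.argmax(s[1:,4]); return l==k
                                                                      ~~~~~~~~~^^^^^^^^^
    return _wrapfunc(a, 'argmax', axis=axis, out=out, **kwds)
    return bound(*args, **kwds)
ValueError: attempt to get argmax of an empty sequence
```

Request:
play_rows:
  jaw: [0.55,0.55,0.55,0.55]
  xyz:
    - [1.3,0.0,0]
    - [2.6,0.05,0]
    - [3.6,0.1,0]
    - [3.6,0.1,0]
  twist: [0.01,0.02,0.03,0.03]

```text
time_s: 8.22
tool_pos: [566.1, 236.1, -8.6]
tcp_rot: [[0.12, 0.993, 0.001], [0.993, -0.12, 0.0], [0.0, 0.001, -1.0]]
force: [-0.2, -0.3, 0.6]
opening: 39.2
grip_force: 0.0
```

```bash
sed -i 's/sil=biggest/if m.sum()<50: return m.sum()\n    sil=biggest/' h.py
python3 - <<'E'
from h import *
p,d,i=grab('wrist','w5.png');r=leaf('orange',p,i,top=False);print(r)
x,y,t=r[0];print('arc',x+59*np.cos(t),y+59*np.sin(t),np.degrees(t));plan([])
print(disc_w(p,d,i))
pt,dt,it=grab('top','top5.png');print(disc_w(pt,dt,it))
E
```

```text
(array([571.249, 289.354,   1.448]), np.float64(0.81))
arc 578.4757892282016 347.90973001381803 82.9642887349432
t 8.275 tcp [565.8 235.6  -8.7] head 83.08 F [-0.6  0.4  0.2]
[] []
(((575.1780395507812, 346.6463928222656), (9.648506164550781, 37.96310043334961), 83.0333480834961), ((575.6805419921875, 350.31048583984375), 31.488386154174805), np.int64(8318))
(((573.1619262695312, 361.9219055175781), (33.8447151184082, 44.482574462890625), 177.0192108154297), ((569.1434936523438, 358.0590515136719), 31.142000198364258), np.int64(220))
```

View pics/w5.png

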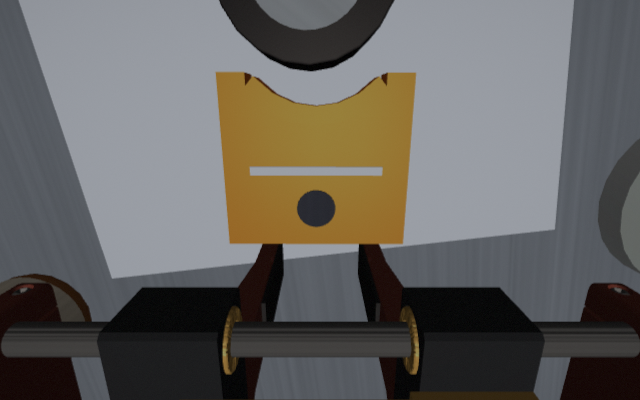

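The disc's near rim (308,70) lies about 3 mm left of the leaf's axis (316), with roughly 12 mm of gap. I'll close the gap with a small left shift and then press gently.

Request:
play_rows:
  jaw: [0.55,0.55,0.55,0.55]
  xyz:
    - [0.5,-0.15,0]
    - [0.9,-0.3,0]
    - [1.15,-0.3,0]
    - [1.15,-0.3,0]
  twist: [0,0,0,0]

```text
time_s: 8.82
tool_pos: [564.1, 247.3, -8.7]
tcp_rot: [[0.121, 0.993, 0.0], [0.993, -0.121, 0.0], [0.0, 0.0, -1.0]]
force: [-0.7, -0.0, 0.1]
opening: 39.6
grip_force: 0.0
```

```bash
cat > m.py <<'E'
from h import *
p,d,i=grab('wrist');r=leaf('orange',p,i,top=False);x,y,t=r[0]
print(r,'arc',x+59*np.cos(t),y+59*np.sin(t),np.degrees(t));plan([])
# gap between leaf arc and disc wall: fit circle on black rim's lower edge
W,D=zmap(d,i);h=(W[:,:,2]>24)&(W[:,:,2]<36)&(W[:,:,1]>300)
R=np.array([[np.cos(t),np.sin(t)],[-np.sin(t),np.cos(t)]])
q=(contour_xy(biggest(h),i,30)-[x,y])@R.T   # leaf frame
v=np.array([D[0,320],D[399,320]]);k=q[:,0]<q[:,0].max()-3
q=q[k];s=np.c_[2*q,np.ones(len(q))];c=np.linalg.lstsq(s,(q**2).sum(1),rcond=None)[0]
print('disc in leaf frame',c[:2].round(1),'r',np.sqrt(c[2]+c[:2]@c[:2]).round(1))
E
python3 m.py
```

```text
(array([570.005, 299.687,   1.45 ]), np.float64(0.83)) arc 577.1146633926746 358.25706647121774 83.07888029396936
t 8.875 tcp [564.2 247.2  -8.6] head 83.05 F [ 0.  -0.7  0.4]
[] []
disc in leaf frame [62.8  0.5] r 33.2
```

Request:
play_rows:
  jaw: [0.55,0.55,0.55,0.55]
  xyz:
    - [0.2,0,0]
    - [0.35,0,0]
    - [0.45,0,0]
    - [0.45,0,0]
  twist: [0,0,0,0]

```text
time_s: 9.38
tool_pos: [564.7, 251.6, -8.7]
tcp_rot: [[0.121, 0.993, 0.0], [0.993, -0.121, -0.0], [-0.0, 0.0, -1.0]]
force: [-1.3, 0.6, 0.0]
opening: 39.4
grip_force: 0.1
```

```bash
python3 m.py
```

```text
(array([570.489, 303.902,   1.452]), np.float64(0.82)) arc 577.4815091185036 362.4861686484296 83.19347185299553
t 9.425 tcp [564.7 251.6  -8.6] head 83.04 F [ 0.2  0.2 -0.1]
[] []
disc in leaf frame [58.7  0.3] r 33.3
```

Request:
play_rows:
  jaw: [0.55,0.55,0.55]
  xyz:
    - [0.05,0,0]
    - [0.1,0,0]
    - [0.1,0,0]
  twist: [0,0,0]

```text
time_s: 9.8
tool_pos: [564.6, 251.9, -8.7]
tcp_rot: [[0.121, 0.993, -0.001], [0.993, -0.121, -0.001], [-0.001, -0.0, -1.0]]
force: [-0.4, -3.9, 2.1]
opening: 39.2
grip_force: 2.2
```

Request:
play_rows:
  jaw: [0.55,0.55,0.55]
  xyz:
    - [0.05,0,0]
    - [0.1,0,0]
    - [0.1,0,0]
  twist: [0,0,0]

```text
time_s: 10.18
tool_pos: [564.5, 252.1, -8.7]
tcp_rot: [[0.121, 0.993, -0.001], [0.993, -0.121, -0.002], [-0.002, -0.001, -1.0]]
force: [-0.8, -8.2, 3.2]
opening: 39.9
grip_force: 4.0
```

```bash
python3 m.py
```

```text
(array([570.222, 304.084,   1.453]), np.float64(0.77)) arc 577.1559214633648 362.67513186430085 83.25076763250861
t 10.225 tcp [564.5 252.1  -8.7] head 83.08 F [ 0.3 -8.7  3. ]
[] []
disc in leaf frame [58.6 -0. ] r 33.3
```

The orange leaf is seated with about 8 N on it, and the arc centre matches the disc within 0.5 mm. I'll back straight off and lift.

Request:
play_rows:
  jaw: [0.55,0.55,0.55,0.43,0.43]
  xyz:
    - [-0.3,0,0]
    - [-1.2,0,0]
    - [-3.0,0,0]
    - [-4.0,0,-3.0]
    - [-4.0,0,-9.0]
  twist: [0,0,0,0,0]

```text
time_s: 10.85
tool_pos: [557.3, 211.4, 79.7]
tcp_rot: [[0.123, 0.992, -0.006], [0.992, -0.123, -0.002], [-0.003, -0.006, -1.0]]
force: [0.6, -0.3, 0.0]
opening: 50.0
grip_force: 0.0
```

```bash
python3 - <<'E'
from h import *
pt,dt,it=grab('wrist','w6.png');print(leaf('orange',pt,it,top=False))
f=np.load('t0.npz');i2=cams.camera_info('side')
h=f['p2'];HS['green']=((45,100,60),(85,255,255))
print('green side',leaf('green',h,i2))
W,_=zmap(f['d2'],i2)
m=(W[:,:,2]>23)&(W[:,:,2]<37)&(abs(W[:,:,0]-600)<100)&(W[:,:,1]<-310)&(W[:,:,1]>-460)&(f['p2'].min(2)>120)
m=biggest(m);print(m.sum(),fit(contour_xy(m,i2,30),T['bay']))
plan([(466,52,90,74.1)])
E
```

```text
(array([570.195, 304.295,   1.452]), np.float64(0.65))
green side (array([447.915, -16.919,  -1.738]), np.float64(3.24))
1387 (array([ 613.04 , -324.25 ,   -1.715]), np.float64(1.11))
t 10.9 tcp [563.3 213.4  88.9] head 82.98 F [0.  0.3 5. ]
[[-17.21, -7.68, -0.21]] [0.155]
```

Request:
play_rows:
  jaw: [0.43,0.43,0.43,0.43,0.43]
  xyz:
    - [-6,-2.6,-0.2]
    - [-12,-5.3,0]
    - [-17.3,-7.7,0]
    - [-17.3,-7.7,0]
    - [-17.3,-7.7,3.0]
  twist: [0.05,0.1,0.155,0.155,0.155]

```text
time_s: 11.52
tool_pos: [465.3, 50.5, 52.8]
tcp_rot: [[0.275, 0.961, 0.006], [0.961, -0.275, 0.0], [0.002, 0.006, -1.0]]
force: [1.0, 0.2, 0.6]
opening: 49.9
grip_force: 0.0
```

```bash
python3 - <<'E'
from h import *
p,d,i=grab('top');print(leaf('green',p,i))
plan([(466,52,-9,74.1)])
E
```

```text
(array([448.638, -10.033,  -1.786]), np.float64(3.69))
t 11.575 tcp [462.3  51.   49. ] head 74.09 F [-0.6 -0.2 -1.6]
[[0.2, 0.33, 5.8]] [-0.0]
```

Request:
play_rows:
  jaw: [0.43,0.43,0.43,0.43]
  xyz:
    - [0.2,0.3,3]
    - [0.2,0.3,5]
    - [0.2,0.3,5.7]
    - [0.2,0.3,5.7]
  twist: [0,0,0,0]

```text
time_s: 12.08
tool_pos: [466.2, 52.7, -5.7]
tcp_rot: [[0.272, 0.962, -0.0], [0.962, -0.272, 0.0], [-0.0, -0.0, -1.0]]
force: [0.1, 0.3, 0.2]
opening: 50.4
grip_force: 0.0
```

```bash
cat > sp.py <<'E'
from h import *
import sys
from scipy.optimize import fsolve
G=np.array([613.5,-323.5])
def path(x,y,h,hend,R,step):
    """leaf path: arc h->hm, straight, arc hm->hend (deg), reaching G; returns poses"""
    def build(hm,L,n=200):
        hs=[];ds=[]
        for a,b in((h,hm),(hm,hend)):
            l=abs(np.radians(b-a))*R;seg=np.linspace(a,b,n);hs.append((seg,l))
        H=np.r_[hs[0][0],np.full(n,hm),hs[1][0]];D=np.r_[np.full(n,hs[0][1]/n),np.full(n,L/n),np.full(n,hs[1][1]/n)]
        P=np.array([x,y])+np.cumsum(np.c_[np.cos(np.radians(H)),np.sin(np.radians(H))]*D[:,None],0);return P,H,np.cumsum(D)
    best=None
    for hm0 in (-60,-45,-75,-30):
        s,_,ok,_=fsolve(lambda v:build(*v)[0][-1]-G,[hm0,80],full_output=True)
        if ok==1 and s[1]>=-1: best=s;break
    print('hm,L',best);P,H,S=build(*best);k=np.searchsorted(S,np.arange(step,S[-1],step));return P[k],H[k],S[-1]
if __name__=='__main__':
    x,y,h,hend,R,step=map(float,sys.argv[1:7])
    P,H,S=path(x,y,h,hend,R,step);print('len',S)
    b=50
    w=[(p[0]-b*np.cos(np.radians(q)),p[1]-b*np.sin(np.radians(q)),-8.5,q+180) for p,q in zip(P,H)]
    plan(w[:5])
E
python3 sp.py 448.3 -11 -105.5 -82 160 18
```

```text
hm,L [-38.81425476  68.27254946]
len 375.09163151108663
t 12.075 tcp [466.2  52.7  -5.7] head 74.19 F [0.1 0.3 0.2]
[[-3.51, -0.45, 0.28], [-5.35, -0.69, 0.28], [-7.2, -0.73, 0.28], [-9.14, -0.54, 0.28], [-10.95, -0.16, 0.28]] [-0.117, -0.228, -0.339, -0.456, -0.567]
```

Request:
play_rows:
  jaw: [0.43,0.43,0.43,0.43,0.43]
  xyz:
    - [-1.0,0,0.25]
    - [-2.0,0,0.25]
    - [-3.5,-0.4,0.25]
    - [-5.3,-0.7,0.25]
    - [-7.2,-0.75,0.25]
  twist: [0,0,-0.1,-0.22,-0.335]

```text
time_s: 12.7
tool_pos: [438.7, -15.6, -7.7]
tcp_rot: [[-0.062, 0.998, 0.0], [0.998, 0.062, -0.0], [-0.0, 0.0, -1.0]]
force: [0.1, 0.6, 0.4]
opening: 50.0
grip_force: 0.4
```

```bash
cat > g.py <<'E'
from h import *
import sys
HS['green']=((45,90,60),(85,255,255))
p,d,i=grab('side',sys.argv[1]);W,_=zmap(d,i)
h=cv2.cvtColor(p,cv2.COLOR_RGB2HSV)
m=(cv2.inRange(h,(45,90,60),(80,255,255))>0)&(W[:,:,2]>10)&(W[:,:,2]<22)&(W[:,:,1]<60)
m=biggest(cv2.morphologyEx(m.astype(np.uint8),cv2.MORPH_CLOSE,np.ones((3,3),np.uint8)))
x,e=fit(contour_xy(m,i,16),T['green']);print(m.sum(),'leaf',x[:2],np.degrees(x[2]).round(1),e)
s=ctrl.get_state();R=s['tcp_rot'];q=(x[:2]-s['tool_pos'][:2])@R[:2,:2];print('leaf in tool',q.round(1));plan([])
E
python3 g.py s7.png
```

```text
613 leaf [440.299 -68.854] -86.7 2.3
leaf in tool [-51.8  -1.3]
t 12.75 tcp [438.2 -17.1  -7.7] head 93.8 F [-0.9 -0.9 -0.9]
[] []
```

```bash
python3 sp.py 441 -67.5 -86.3 -82 150 20
```

```text
hm,L [-40.22777376  89.12687983]
len 319.1031186422744
t 12.75 tcp [438.2 -17.1  -7.7] head 93.8 F [-0.9 -0.9 -0.9]
[[-2.14, -0.57, 0.08], [-4.22, -0.83, 0.08], [-6.32, -0.81, 0.08], [-8.39, -0.51, 0.08], [-10.41, 0.06, 0.08]] [-0.132, -0.265, -0.398, -0.532, -0.665]
```

Request:
play_rows:
  jaw: [0.43,0.43,0.43,0.43,0.43]
  xyz:
    - [-2.1,-0.5,0.05]
    - [-4.2,-0.8,0.05]
    - [-6.3,-0.8,0.05]
    - [-8.4,-0.5,0.05]
    - [-10.4,0.06,0.05]
  twist: [-0.13,-0.265,-0.398,-0.53,-0.665]

```text
time_s: 13.38
tool_pos: [445.2, -119.1, -8.3]
tcp_rot: [[-0.663, 0.748, -0.001], [0.748, 0.663, 0.0], [0.001, -0.0, -1.0]]
force: [-0.1, -0.3, -0.9]
opening: 50.2
grip_force: 0.3
```

```bash
python3 g.py s8.png
```

```text
727 leaf [ 476.282 -160.797] -49.7 2.07
leaf in tool [-48.1  -4.9]
t 13.425 tcp [ 447.8 -121.7   -8.1] head 131.85 F [ 1.9 -1.6 -0.6]
[] []
```

```bash
python3 sp.py 477.5 -160.5 -48.3 -80 150 20
```

```text
hm,L [-40.49018798  93.47411444]
len 217.35660048117694
t 13.425 tcp [ 447.8 -121.7   -8.1] head 131.85 F [ 1.9 -1.6 -0.6]
[[-1.91, -0.9, 0.05], [-3.9, -0.65, 0.05], [-5.89, -0.38, 0.06], [-7.88, -0.11, 0.07], [-9.87, 0.16, 0.07]] [-0.131, -0.134, -0.134, -0.134, -0.134]
```

Request:
play_rows:
  jaw: [0.43,0.43,0.43,0.43,0.43]
  xyz:
    - [-1.9,-0.5,0.05]
    - [-3.9,-0.65,0.05]
    - [-5.9,-0.4,0.05]
    - [-7.9,-0.1,0.05]
    - [-9.9,0.16,0.05]
  twist: [-0.07,-0.134,-0.134,-0.134,-0.134]

```text
time_s: 14.05
tool_pos: [512.2, -191.4, -9.0]
tcp_rot: [[-0.753, 0.658, -0.001], [0.658, 0.753, 0.001], [0.001, -0.0, -1.0]]
force: [-0.8, 0.6, -0.7]
opening: 50.0
grip_force: 0.6
```

```bash
python3 g.py s9.png
```

```text
776 leaf [ 546.99  -229.225] -41.2 1.83
leaf in tool [-46.8  -6. ]
t 14.1 tcp [ 515.6 -193.9   -8.5] head 138.88 F [ 1.8 -1.9 -0.4]
[] []
```

```bash
cat > a.py <<'E'
from h import *
import sys
x,y,h,hend,n,b=map(float,sys.argv[1:7]);G=(613.5,-323.5)
w=[(p[0]-b*np.cos(np.radians(p[2])),p[1]-b*np.sin(np.radians(p[2])),-8.5,p[2]+180) for p in arcplan((x,y,h),(*G,hend),int(n))]
plan(w)
E
python3 a.py 549 -230.5 -41.1 -70 8 50
```

```text
t 14.1 tcp [ 515.6 -193.9   -8.5] head 138.88 F [ 1.8 -1.9 -0.4]
[[-1.36, -0.29, 0.0], [-2.81, -0.11, 0.01], [-4.27, -0.03, 0.01], [-5.74, -0.03, 0.02], [-7.2, -0.13, 0.02], [-8.65, -0.32, 0.03], [-10.09, -0.6, 0.03], [-11.5, -0.97, 0.04]] [0.063, 0.126, 0.189, 0.252, 0.315, 0.378, 0.441, 0.504]
```

Request:
play_rows:
  jaw: [0.43,0.43,0.43,0.43,0.43]
  xyz:
    - [-1.35,-0.1,0]
    - [-2.8,-0.1,0]
    - [-4.3,-0.03,0]
    - [-5.7,-0.03,0]
    - [-7.2,-0.13,0]
  twist: [0.063,0.126,0.189,0.252,0.315]

```text
time_s: 14.72
tool_pos: [565.5, -238.9, -9.1]
tcp_rot: [[-0.512, 0.859, -0.001], [0.859, 0.512, 0.001], [0.001, -0.001, -1.0]]
force: [-1.0, 0.5, 0.5]
opening: 50.0
grip_force: 0.5
```

```bash
python3 g.py s10.png
```

```text
840 leaf [ 588.439 -284.625] -58.7 1.81
leaf in tool [-48.1  -4.5]
t 14.775 tcp [ 567.8 -241.    -8.8] head 120.63 F [ 1.1 -0.7  0.2]
[] []
```

```bash
python3 a.py 589.5 -286 -59.2 -70 4 50
```

```text
t 14.775 tcp [ 567.8 -241.    -8.8] head 120.63 F [ 1.1 -0.7  0.2]
[[-1.1, -0.23, -0.02], [-2.23, -0.07, -0.02], [-3.36, 0.04, -0.02], [-4.5, 0.09, -0.02]] [0.044, 0.091, 0.138, 0.186]
```

Request:
play_rows:
  jaw: [0.43,0.43,0.43,0.43]
  xyz:
    - [-1.1,-0.1,0]
    - [-2.2,-0.05,0]
    - [-3.3,0.04,0]
    - [-3.3,0.04,0]
  twist: [0.044,0.091,0.138,0.138]

```text
time_s: 15.28
tool_pos: [582.8, -266.4, -9.2]
tcp_rot: [[-0.391, 0.921, -0.002], [0.921, 0.391, 0.003], [0.003, -0.0, -1.0]]
force: [-0.1, 5.6, 1.8]
opening: 50.0
grip_force: 2.0
```

```bash
python3 g.py s11.png; python3 - <<'E'
import cv2
c=cv2.imread('pics/s11.png')[200:380,280:480]; cv2.imwrite('pics/c5.png',cv2.resize(c,(640,576),interpolation=cv2.INTER_CUBIC))
E
```

```text
816 leaf [ 601.651 -311.249] -64.0 2.75
leaf in tool [-48.6  -0.1]
t 15.325 tcp [ 582.8 -266.5   -9.3] head 113.04 F [0.  4.9 2.1]
[] []
```

View pics/c5.png

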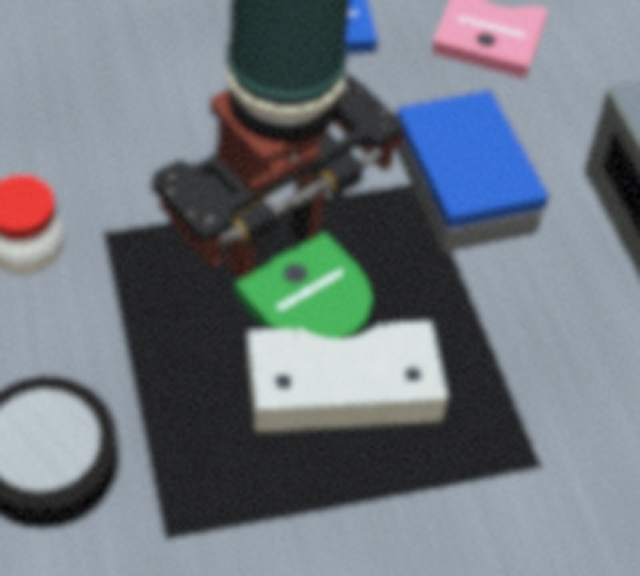

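The leaf touches the bay's near-left corner (about 5 N) and needs roughly 12 mm in +x and 12 mm in −y. I'll ease it in diagonally.

Request:
play_rows:
  jaw: [0.43,0.43,0.43,0.43]
  xyz:
    - [-0.2,0.3,0]
    - [-0.5,0.5,0]
    - [-0.8,0.6,0]
    - [-0.9,0.6,0]
  twist: [0,0,0,0]

```text
time_s: 15.82
tool_pos: [593.1, -273.8, -9.1]
tcp_rot: [[-0.393, 0.919, 0.0], [0.919, 0.393, 0.0], [0.0, 0.0, -1.0]]
force: [0.6, 3.4, 1.5]
opening: 50.0
grip_force: 1.5
```

```bash
python3 g.py s12.png
```

```text
772 leaf [ 612.003 -316.349] -61.8 3.2
leaf in tool [-46.6   0.7]
t 15.875 tcp [ 593.  -273.8   -9.1] head 113.16 F [1.2 1.4 0.4]
[] []
```

Request:
play_rows:
  jaw: [0.43,0.43,0.43,0.43]
  xyz:
    - [-0.15,0.05,0]
    - [-0.3,0.05,0]
    - [-0.45,0.05,0]
    - [-0.45,0.05,0]
  twist: [0,0,0,0]

```text
time_s: 16.38
tool_pos: [594.0, -274.9, -9.1]
tcp_rot: [[-0.393, 0.92, -0.002], [0.92, 0.393, 0.004], [0.004, -0.0, -1.0]]
force: [-1.3, 10.1, 5.5]
opening: 50.3
grip_force: 4.9
```

```bash
python3 g.py s13.png
```

```text
774 leaf [ 612.012 -318.85 ] -64.5 3.28
leaf in tool [-47.5  -0.7]
t 16.425 tcp [ 594.  -274.9   -9.1] head 113.15 F [-0.4 10.6  6.1]
[] []
```

Force is about 10 N square onto the bay, so it looks seated. I'll back off and verify from above with the wrist camera.

Request:
play_rows:
  jaw: [0.43,0.43,0.43,0.43,0.43]
  xyz:
    - [0.3,0,0]
    - [1.2,0,0]
    - [3.0,0,0]
    - [4.0,0,-5.0]
    - [4.0,0,-11.0]
  twist: [0,0,0,0,0]

```text
time_s: 17.05
tool_pos: [576.7, -238.5, 100.3]
tcp_rot: [[-0.394, 0.919, -0.004], [0.919, 0.394, 0.002], [0.004, -0.003, -1.0]]
force: [2.1, -1.2, 0.6]
opening: 50.1
grip_force: 0.0
```

```bash
python3 -c "
from h import *
plan([(635,-410,120,100)])"
```

```text
t 17.05 tcp [ 576.7 -238.5  100.3] head 113.22 F [ 2.1 -1.2  0.6]
[[-18.05, -1.41, -2.03]] [0.231]
```

Request:
play_rows:
  jaw: [0.43,0.43,0.43,0.43,0.43]
  xyz:
    - [-5,-0.4,-2.0]
    - [-10,-0.8,-2.0]
    - [-15,-1.2,-2.0]
    - [-18,-1.4,-2.0]
    - [-18,-1.4,-2.0]
  twist: [0.08,0.15,0.23,0.23,0.23]

```text
time_s: 17.68
tool_pos: [637.0, -413.2, 120.2]
tcp_rot: [[-0.172, 0.985, -0.0], [0.985, 0.172, -0.001], [-0.001, -0.0, -1.0]]
force: [0.1, 0.0, -0.0]
opening: 49.9
grip_force: 0.0
```

```bash
cat > v.py <<'E'
from h import *
import sys
p,d,i=grab('wrist',sys.argv[1]);plan([])
HS['green']=((45,90,60),(85,255,255))
r=leaf('green',p,i,top=False);print('green',r,np.degrees(r[0][2]))
W,_=zmap(d,i);m=biggest((W[:,:,2]>23)&(W[:,:,2]<37)&(W[:,:,1]<-300));b=fit(contour_xy(m,i,30),T['bay'],.4);print('bay',b,m.sum())
t=b[0][2];print('offset in bay frame',np.array([[np.cos(t),np.sin(t)],[-np.sin(t),np.cos(t)]])@(r[0][:2]-b[0][:2]))
E
python3 v.py w14.png
```

```text
t 17.725 tcp [ 636.5 -411.4  120.1] head 99.95 F [-0.5 -0.3 -0.8]
[] []
green (array([ 613.33 , -320.973,   -1.164]), np.float64(1.3)) -66.69228735322783
bay (array([ 614.765, -322.224,   -1.711]), np.float64(0.57)) 12372
offset in bay frame [-1.03819085 -1.59573988]
```

View pics/w14.png

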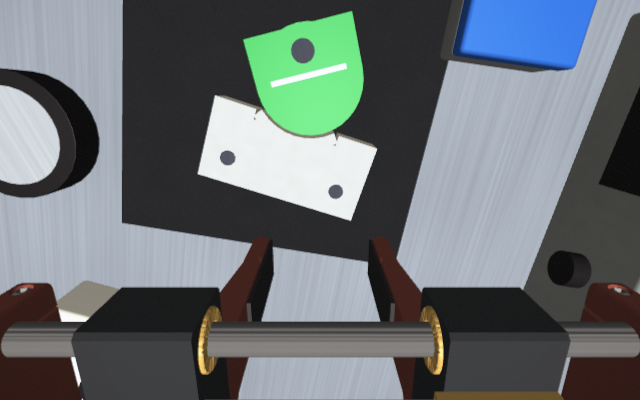

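The leaf sits in the bay (arc at 310,135), but the fit leaves it about 1.6 mm toward the −x corner, probably a friction hang-up. I'll return, press lightly and rotate clockwise about the leaf's middle, so friction draws it into the seat and it ends less askew.

```bash
python3 -c "
from h import *
plan([(577,-237,110,113.2)])"
```

```text
t 17.725 tcp [ 636.5 -411.4  120.1] head 99.95 F [-0.5 -0.3 -0.8]
[[18.2, -2.85, 1.03]] [-0.231]
```

Request:
play_rows:
  jaw: [0.43,0.43,0.43,0.43,0.43]
  xyz:
    - [5,-0.8,0]
    - [10,-1.6,0]
    - [15,-2.4,0.5]
    - [18.2,-2.85,1.0]
    - [18.2,-2.85,1.0]
  twist: [-0.08,-0.15,-0.231,-0.231,-0.231]

```text
time_s: 18.35
tool_pos: [574.9, -233.0, 110.6]
tcp_rot: [[-0.398, 0.918, -0.003], [0.918, 0.398, 0.002], [0.003, -0.002, -1.0]]
force: [0.2, -0.0, 0.5]
opening: 50.2
grip_force: 0.0
```

```bash
python3 -c "
from h import *
plan([(577,-237,-8.5,113.2)])"
```

```text
t 18.35 tcp [ 574.9 -233.   110.6] head 113.43 F [ 0.2 -0.   0.5]
[[-0.49, 0.06, 11.9]] [0.004]
```

Request:
play_rows:
  jaw: [0.43,0.43,0.43,0.43,0.43]
  xyz:
    - [-0.2,0,4]
    - [-0.4,0,8]
    - [-0.4,0,11]
    - [-0.4,0,11.8]
    - [-0.4,0,11.8]
  twist: [0,0,0,0,0]

```text
time_s: 18.98
tool_pos: [579.2, -241.5, -7.0]
tcp_rot: [[-0.394, 0.919, -0.0], [0.919, 0.394, -0.0], [-0.0, -0.0, -1.0]]
force: [0.1, -0.6, 0.1]
opening: 49.9
grip_force: 0.0
```

```bash
python3 -c "
from h import *
plan([(594,-274.5,-8.5,113.2)])"
```

```text
t 18.975 tcp [ 579.2 -241.5   -7. ] head 113.23 F [ 0.1 -0.6  0.1]
[[-3.62, 0.06, 0.15]] [0.001]
```

Request:
play_rows:
  jaw: [0.43,0.43,0.43,0.43,0.43]
  xyz:
    - [-1.5,0.05,0.1]
    - [-3.0,0.05,0.1]
    - [-3.5,0.05,0.1]
    - [-3.6,0.05,0.1]
    - [-3.65,0.05,0.1]
  twist: [0,0,0,0,0]

```text
time_s: 19.6
tool_pos: [593.7, -274.7, -8.1]
tcp_rot: [[-0.394, 0.919, -0.0], [0.919, 0.394, -0.0], [-0.0, -0.0, -1.0]]
force: [0.3, -0.5, 0.7]
opening: 50.4
grip_force: 0.0
```

```bash
python3 - <<'E'
from h import *
M=np.array([614.5,-322])
w=[]
for h in (116.8-7.5,105.5,102,98.5,98.5):
    b=49.3;w.append((M[0]+b*np.cos(np.radians(h)),M[1]+b*np.sin(np.radians(h)),-8.5,h))
plan(w)
E
```

```text
t 19.6 tcp [ 593.7 -274.7   -8.1] head 113.23 F [ 0.3 -0.5  0.7]
[[-0.25, 0.38, 0.04], [-0.28, 0.71, 0.04], [-0.33, 1.0, 0.04], [-0.4, 1.3, 0.04], [-0.4, 1.3, 0.04]] [0.069, 0.135, 0.196, 0.257, 0.257]
```

Request:
play_rows:
  jaw: [0.43,0.43,0.43,0.43,0.43]
  xyz:
    - [-0.15,0.38,0]
    - [-0.22,0.7,0]
    - [-0.28,1.0,0]
    - [-0.34,1.3,0]
    - [-0.36,1.3,0]
  twist: [0.07,0.135,0.196,0.257,0.257]

```text
time_s: 20.23
tool_pos: [606.9, -271.6, -8.3]
tcp_rot: [[-0.149, 0.989, -0.001], [0.989, 0.149, 0.001], [0.001, -0.001, -1.0]]
force: [0.9, 4.1, 0.6]
opening: 50.1
grip_force: 2.0
```

```bash
python3 g.py s15.png
```

```text
768 leaf [ 615.151 -315.372] -69.0 3.38
leaf in tool [-44.5   1.6]
t 20.275 tcp [ 606.9 -271.6   -8.4] head 98.6 F [0.6 4.3 0.5]
[] []
```

Request:
play_rows:
  jaw: [0.43,0.43,0.43,0.43]
  xyz:
    - [-0.1,0.05,0]
    - [-0.2,0.1,0]
    - [-0.25,0.1,0]
    - [-0.25,0.1,0]
  twist: [0,0,0,0]

```text
time_s: 20.78
tool_pos: [607.7, -272.5, -8.3]
tcp_rot: [[-0.149, 0.989, -0.002], [0.989, 0.149, 0.004], [0.004, -0.001, -1.0]]
force: [0.1, 9.9, 3.7]
opening: 50.2
grip_force: 4.7
```

Request:
play_rows:
  jaw: [0.43,0.43,0.43,0.43,0.43]
  xyz:
    - [0.5,0,0]
    - [1.5,0,0]
    - [3.5,0,0]
    - [4.3,0,-5.0]
    - [4.3,0,-11.0]
  twist: [0,0,0,0,0]

```text
time_s: 21.4
tool_pos: [600.4, -230.0, 101.4]
tcp_rot: [[-0.149, 0.989, -0.004], [0.989, 0.149, 0.002], [0.003, -0.004, -1.0]]
force: [0.7, -0.4, 0.1]
opening: 50.2
grip_force: 0.0
```

```bash
python3 -c "
from h import *
plan([(628,-405,120,98.5)])"
```

```text
t 21.4 tcp [ 600.4 -230.   101.4] head 98.58 F [ 0.7 -0.4  0.1]
[[-17.71, 0.11, -1.91]] [0.001]
```

Request:
play_rows:
  jaw: [0.43,0.43,0.43,0.43,0.43]
  xyz:
    - [-5,0,-1.9]
    - [-10,0,-1.9]
    - [-15,0.1,-1.9]
    - [-17.7,0.1,-1.9]
    - [-17.7,0.1,-1.9]
  twist: [0,0,0,0,0]

```text
time_s: 22.02
tool_pos: [629.3, -408.6, 120.4]
tcp_rot: [[-0.146, 0.989, -0.0], [0.989, 0.146, -0.0], [-0.0, -0.0, -1.0]]
force: [-0.8, 0.7, -0.1]
opening: 50.1
grip_force: 0.0
```

```bash
python3 v.py w16.png; python3 - <<'E'
from h import *
c=cv2.imread('pics/w16.png');print(c.shape)
cv2.imwrite('pics/c16.png',cv2.resize(c[0:240,180:420],(600,600),interpolation=cv2.INTER_CUBIC))
E
```

```text
t 22.075 tcp [ 629.  -406.8  120.3] head 98.47 F [-0.3  0.2 -0.4]
[] []
green (array([ 614.679, -321.628,   -1.413]), np.float64(1.29)) -80.95893645198532
bay (array([ 614.686, -322.131,   -1.71 ]), np.float64(0.55)) 12120
offset in bay frame [-0.4971631  -0.07672582]
(400, 640, 3)
```

View pics/c16.png

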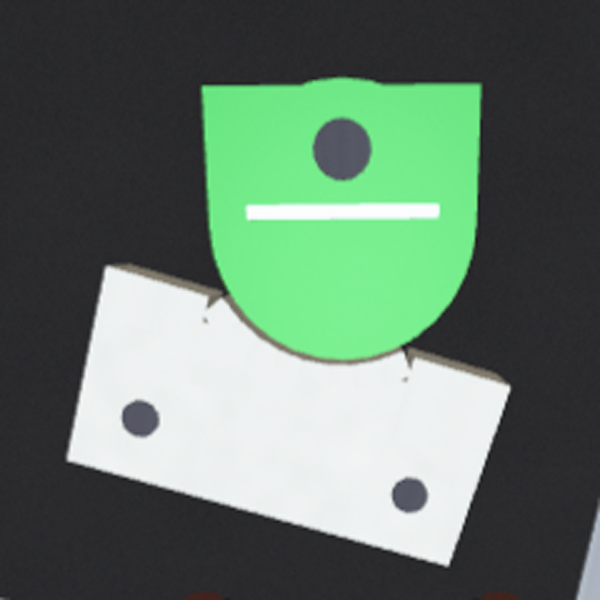

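The rounded end now follows the bay wall evenly (offset 0.5 and 0.1 mm, 17° askew), and nothing is touching it. I'll do a last check of orange and blue from the top camera, then hand in.

```bash
python3 - <<'E'
from h import *
p,d,i=grab('top','topend.png');x,e=leaf('orange',p,i);print('orange',x,e,'arc',x[0]+59*np.cos(x[2]),x[1]+59*np.sin(x[2]))
f=np.load('t0.npz')['p']
for n,(a,b,c,dd) in dict(blue=(135,168,300,335),bottle=(225,255,225,255),jar=(225,258,372,400),dish=(115,150,212,250),box=(108,145,360,405),disc=(172,204,178,210)).items():
    print(n,np.abs(p[a:b,c:dd].astype(int)-f[a:b,c:dd]).mean().round(1))
if abs(x[2]-1.452)<.06: print(ctrl.sign_off())
E
```

```text
orange [570.036 302.333   1.441] 1.17 arc 577.6724989352575 360.83670829282374
blue 21.8
bottle 21.1
jar 38.1
dish 24.6
box 18.3
disc 31.4
the job is handed in; nothing more can be done
None
```

I handed the job in at about 22 s of robot time: the orange leaf is seated on the small disc on the mat and the green leaf in the block's bay, each within about 0.5 mm by the wrist camera. I never moved the blue leaf, bottle, jar, dishes or tip box, but my last picture check of them was inconclusive because even the fixed disc read as changed, and the judge's result was not shown.

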